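# Clamp the drilled block and draw its plug gauge partway

## Robot

A 6-joint arm with a two-finger parallel gripper is mounted at the origin on the work surface. World frame = base frame: x ahead of the robot, y to its left, z up, the work surface at z = 0. Lengths are in mm, angles in degrees, forces in N, time in s.
With the tool pointing down it reaches from about 350 to 850 mm from the base axis. Payload 8.1 kg.
Tool frame: the origin (TCP) lies midway between the tips of the shut fingers; the grasp point (between the pads) lies 19 mm behind it; z points along the fingers, y is the line along which they close (so a half turn about z gives the same grasp; the last joint's range is limited). The gripper opens to 85 mm and grips with 20 to 120 N. Pads are 22 mm wide; open, the fingers measure 114 mm over their backs; the gripper's body (76 mm by 85 mm) begins 54 mm behind the grasp point. The pads swing forward as they close: fully open they stand 13 mm farther back than shut.
Start: joints at [61.341, 7.471, 85.268, -0, 87.261, -4.893], TCP at [241.784, 549.132, 231.292] pointing down, gripper open.
Joint ranges: [-169.43, 169.43], [-51.17, 129.36], [1.28, 143.12], [-76.62, 256.62], [0, 156.53], [-152.29, 152.29]. Speed limits (degrees/s): [136.94, 136.94, 159.86, 180, 180, 180].

## Interface

Orientations are given as [roll, pitch, yaw] about the fixed x, y, z axes, in that order (R = Rz(yaw) Ry(pitch) Rx(roll)).
In Python, from bench import r gives the robot as it stands.
- The arm moves only by the tool apply_moves, never from a script. Its argument "steps" is a list of rows, each a list of 7 numbers: the opening, from -1 (shut) to 1 (fully open), then the shift along the tool's x, y, z in mm, then the turn, a rotation vector about the tool's x, y, z in units of 5 degrees (1.0 is 5 degrees). A call has exactly 8 rows; each row shifts and turns the commanded pose from where the row before left it, along the tool's axes as they then stand; what a row does not reach is not made up. A row lasts 1/10 s, in which the tool goes at most 50 mm and 8.59 degrees, less where a joint would pass 70% of its speed; a pose out of reach is approached as far as the arm can. A call is refused whole if a number of a shift passes 50 or a number of a turn 1, either way. A call with a gripper value outside its range is refused whole. The fingers move at their own pace and stop on an object; "squeeze" is the grip in N (left out, the last holds). Time passes only in rows, so rows that do not move let the fingers close, or fill a call up. It gives the time, the measured TCP pose, the force, the opening and the grip force at its end, in the units of the state.
- r.sense(): the state, without advancing time (a new reading comes with each control period).
- r.snapshot(name): name is "side" or "top" or "wrist"; returns a dict with "color" (400x640x3 uint8, blue, green, red), "depth" (400x640 float32, mm along the optical axis (not along the pixel's ray), 0 where there is no reading), "mtx" (3x3 intrinsics, pixels), "dist" ([k1, k2, p1, p2, k3] as OpenCV has them; the pictures are not rectified), "T" (4x4, takes a point from camera to world coordinates); the wrist camera has in their place "hand_eye" (4x4, takes a point from camera to tool coordinates, whose origin is the TCP and whose axes are the flange's). Camera axes: x right, y down, z forward; pixel columns grow to the right and rows downward; lengths in mm; the calibration is good to about 2 mm. A picture is of the moment at which its call begins: read the wrist's pose just before it.
- r.hand_in(): hands the job in; it is judged then, once.
The state is a dict: "time": time; "joint_pos": joint angles; "qd": joint speeds; "joint_efforts": joint torques, N m; "tool_pos": TCP position; "tcp_rot": TCP orientation; "ft_force": force on the tool from outside, world axes, zero at the start; "wrist_torque": the same for the moment, N m; "finger_gap": finger opening in mm; "grip_force": force on a finger pad.
Only numpy, scipy, OpenCV 4.12 (cv2) and the standard library are available. Lean on these libraries where they do the work, as an engineer would, in place of code of your own. Each camera call takes 0.05 s, during which the arm holds its last target. There are 200 camera calls.

## Task

Swing the black-handled clamp fully down onto the drilled timber block in the jig first; then draw the plug gauge with the orange handle straight up out of its snug bore until the whole yellow band on its shaft stands just clear of the wood (about 36 mm of travel), without tilting it, wedging it in the bore, dragging the block along or pulling it right out. Finish while holding it there, still and upright, its tip still down the bore: do not let go. Leave the blue gauge fully home, the clamp down and everything else on the bench where it is.

Things in the scene. Friction and masses are not known exactly. Their poses are not given: they have to be found in the camera images.
- jig: Fixed plywood drilling jig: base 220 (x) x 320 (y) x 18 mm with low wooden fences (at most 32 mm above the base) around the block, and a steel clamp bracket (top at 122 mm above the bench) at its far right corner. Origin: centre of the base's underside, on the bench. Its yaw varies.
- block: Loose light timber block 80 (x) x 240 (y) x 70 mm, 0.8 kg, in the jig between the fences (1.5 to 2.5 mm play), axes as the jig's; underside 18 mm, top 88 mm above the bench. Origin: centre of its underside. Two vertical 21 mm bores right through it at block x = 0, y = 0 and y = +85 mm; the clamp comes down at y = -85 mm.
- block_hole0 (a point): Centre of the mouth of the bore in the middle of the block (block x 0, y 0), on its top face.
- block_hole1 (a point): Centre of the mouth of the bore near the block's left end (block x 0, y +85 mm), on its top face.
- gauge_orange: Gauge to draw, in either bore: loose steel shaft 20 mm thick, 60 long, under a round orange handle 26 mm thick, 46 tall; 0.2 kg. Origin: centre of the shaft's lower tip, z up the shaft. Home: handle's underside on the block's top, tip 10 mm above the block's underside. Yellow band 18 to 30 mm below the handle. Held by its weight alone; 0.5 mm play all round in the bore, rubs if pulled askew.
- gauge_orange_grip (a point): Point on the axis of the orange handle, 28 mm above its underside (88 mm above the shaft's tip), 18 mm below its top: where to grip.
- gauge_blue: An identical gauge with a blue handle, fully home in the other bore; leave it. Origin: centre of the shaft's lower tip.
- clamp (a joint): Angle of the clamp arm, rad: 0 = down, pad on the block (hard stop); starts at 0.55 to 0.95, raised. Hinge axis: the jig's y. Steel bar 20 wide, 18 thick, black handle 26 wide, 22 thick, 98 to 156 mm from the hinge; points along the jig's -x when down, its tip goes up and to +x as it opens. Stiff: stays where left; about 3 N down on the handle's top closes it.
- clamp_tip (a point): Point on the upper face of the clamp's black handle, 138 mm out from the hinge and 11 mm above the arm's centreline. When down it is 123 mm above the bench.
- clamp_hinge (a point): Centre of the clamp's hinge pin, fixed on the jig at jig x +75, y -85 mm, 112 mm above the bench.
- bin: Yellow open plastic bin 120 x 150 x 75 mm; leave it. Origin: centre of its underside.
- driver: Black and grey cordless driver standing on its battery, about 230 mm tall; leave it. Origin: centre of its underside.
- glue: White glue bottle with a red cap, 64 mm in diameter, 190 mm tall; leave it. Origin: centre of its underside.
- tape: Roll of pale tape, 100 mm across, 48 mm tall; leave it. Origin: centre of its underside.
- screwdriver: Red-handled screwdriver lying on the bench; leave it. Its origin lies on its underside.

How it is judged:
By the outcome, as a careful person would: the job done as asked, in the order asked, and still so for the second after the job is handed in, while the arm keeps its last pose, push and grip.
It also fails if it takes over 51 s, if anything falls off the work surface, if the arm or the gripper's body presses on something with over 40 N, if the wrist force passes 120 N, or if a joint passes its speed limit or range.

## Working session

There is one attempt and no reset: what is moved stays moved. The work goes in short steps, Python scripts to look and compute and a tool call to move; the robot and the scene stay as the last step left them, time stands still between calls to the robot, and variables do not carry over. Pictures are saved under pics/ and viewed, at most 10 in all, crops included, and the job is handed in when it is done.

Besides the shell and the picture viewer there is one more tool, called after ">>>" by a JSON object that holds its "fn" and its "kwargs". apply_moves: Moves the arm, as the interface text tells. Its arguments: {"type":"object","properties":{"steps":{"type":"array"},"squeeze":{"type":"number"}},"required":["steps"]}

```bash
mkdir -p pics; ls; python3 - <<'E'
from bench import r
import cv2,numpy as np
s=r.sense();print(s)
a={n:r.snapshot(n) for n in("side","top")}
for n in a:
    cv2.imwrite(f"pics/{n}0.png",a[n]["color"]);np.savez(f"pics/{n}0.npz",**a[n]);print(n,a[n]["mtx"],a[n]["dist"],a[n]["T"])
E
```

```text
pics
{'time': 0.0, 'joint_pos': array([ 6.13386322e+01,  7.51540159e+00,  8.53315362e+01,  1.35436402e-04,
        8.72624680e+01, -4.89435334e+00]), 'qd': array([ 0.072968  ,  0.03621035, -0.01159848,  0.04855769, -0.09374497,
        0.05612274]), 'joint_efforts': array([-1.54377653e-03, -5.69429398e+01, -5.00535822e+01, -3.72779768e-04,
        1.56655954e-02,  3.76778485e-05]), 'tool_pos': array([241.52647921, 548.61448366, 230.21975944]), 'tcp_rot': array([-1.79891005e+02, -9.46912928e-03,  1.56232970e+02]), 'ft_force': array([ 0.32673225,  0.84982944, -0.92163784]), 'wrist_torque': array([ 0.02004925, -0.06053986,  0.00043937]), 'grip_force': 0.0, 'finger_gap': 85.29491786098176}
side [[380.16485446   0.         318.82069722]
 [  0.         380.16485446 208.25054462]
 [  0.           0.           1.        ]] [0.03196229 0.         0.         0.         0.        ] [[ 8.91215752e-01 -3.50277877e-01  2.88166431e-01  2.18195131e+02]
 [-4.53567177e-01 -6.92932726e-01  5.60465033e-01 -5.65861503e+02]
 [ 3.36144816e-03 -6.30198101e-01 -7.76427108e-01  9.01044049e+02]
 [ 0.00000000e+00  0.00000000e+00  0.00000000e+00  1.00000000e+00]]
top [[515.10562277   0.         325.18855684]
 [  0.         515.10562277 202.60342543]
 [  0.           0.           1.        ]] [-0.06490579  0.          0.          0.          0.        ] [[-4.74482457e-03 -9.95867240e-01  9.06968966e-02  3.81900111e+02]
 [-9.99914716e-01  5.82849814e-03  1.16871744e-02 -1.18330768e+01]
 [-1.21675008e-02 -9.06337080e-02 -9.95809963e-01  1.70722481e+03]
 [ 0.00000000e+00  0.00000000e+00  0.00000000e+00  1.00000000e+00]]
```

View pics/side0.png

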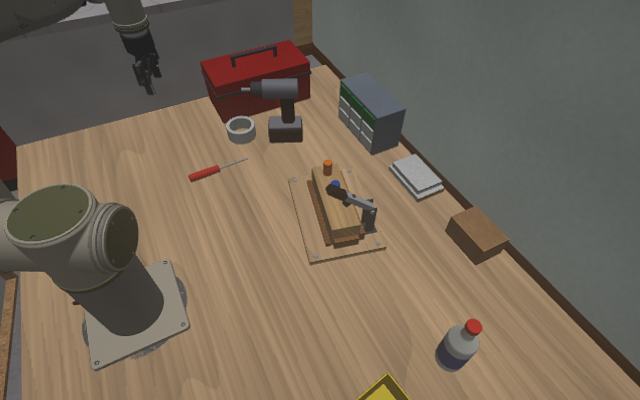

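View pics/top0.png

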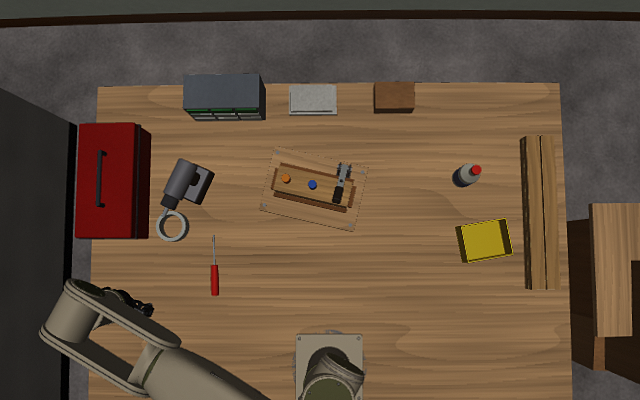

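The side view shows the orange handle at (328,167), the blue one behind the raised clamp, and the black clamp handle near (338,188). The top view shows orange at (286,178), blue at (312,184) and the clamp handle at about (338,195). So orange is in the left bore.

```bash
cat > h.py <<'E'
import cv2,numpy as np
def ray(c,uv,T):
    p=cv2.undistortPoints(np.array([[uv]],float),c["mtx"],c["dist"])[0,0]
    d=T[:3,:3]@np.r_[p,1]; return T[:3,3],d
def back(c,uv,z,T): o,d=ray(c,uv,T); return o+d*z
def atz(c,uv,h,T): o,d=ray(c,uv,T); return o+d*(h-o[2])/d[2]
def tri(rs):
    A=np.zeros((3,3));b=np.zeros(3)
    for o,d in rs:
        d=d/np.linalg.norm(d);P=np.eye(3)-np.outer(d,d);A+=P;b+=P@o
    p=np.linalg.solve(A,b); return p,[np.linalg.norm(np.cross(p-o,d/np.linalg.norm(d))) for o,d in rs]
def cloud(c,T):
    h,w=c["depth"].shape;u,v=np.meshgrid(np.arange(w),np.arange(h))
    p=cv2.undistortPoints(np.stack([u,v],-1).reshape(-1,1,2).astype(float),c["mtx"],c["dist"])[:,0]
    z=c["depth"].reshape(-1,1);P=np.c_[p,np.ones(len(p))]*z
    return (P@T[:3,:3].T+T[:3,3]).reshape(h,w,3)
def mask(c,k):
    H=cv2.cvtColor(c["color"],cv2.COLOR_BGR2HSV)
    lo,hi={"o":((5,190,120),(15,255,255)),"b":((105,120,60),(130,255,255)),"k":((0,0,0),(180,255,55))}[k]
    return cv2.inRange(H,lo,hi)>0
E
python3 - <<'E'
from h import *
rs={}
for n,(x0,y0,x1,y1) in {"side":(285,150,400,265),"top":(255,145,375,235)}.items():
    c=dict(np.load(f"pics/{n}0.npz"));P=cloud(c,c["T"])
    roi=np.zeros((400,640),bool);roi[y0:y1,x0:x1]=1
    for k in "obk":
        m=mask(c,k)&roi;ys,xs=np.nonzero(m)
        if not len(xs): print(n,k,0);continue
        uv=(xs.mean(),ys.mean());Q=P[m&(c["depth"]>0)];rs[n+k]=ray(c,uv,c["T"])
        print(n,k,len(xs),uv,"mean",Q.mean(0).round(1),"z pct",np.percentile(Q[:,2],[5,50,95]).round(1),"top",Q[Q[:,2]>np.percentile(Q[:,2],60)].mean(0).round(1))
    m=roi&(c["depth"]>0)&(P[...,2]>80)&(P[...,2]<96);print("block top",m.sum(),np.median(P[m][:,2]),cv2.minAreaRect(P[m][:,:2].astype(np.float32)))
    m=roi&(c["depth"]>0)&(P[...,2]>10)&(P[...,2]<26);print("jig",m.sum(),cv2.minAreaRect(P[m][:,:2].astype(np.float32)))
    im=c["color"][y0:y1,x0:x1];cv2.imwrite(f"pics/{n}crop.png",cv2.resize(im,None,fx=5,fy=5,interpolation=cv2.INTER_CUBIC))
print(tri([rs["sideo"],rs["topo"]]))
E
```

```text
side o 21 (np.float64(327.3333333333333), np.float64(161.66666666666666)) mean [603.9 132.1 132.8] z pct [130.7 132.9 134.9] top [602.3 127.4 134.2]
side b 30 (np.float64(335.06666666666666), np.float64(182.76666666666668)) mean [584.   48.7 133.2] z pct [131.6 133.  135.8] top [584.1  48.3 134.6]
side k 111 (np.float64(342.22522522522524), np.float64(196.5045045045045)) mean [556.8 -37.9 178.8] z pct [ 78.9 191.  213.9] top [531.5 -34.2 205.7]
block top 1480 87.11134198811857 ((604.2284545898438, 42.41150665283203), (242.33119201660156, 127.50081634521484), 76.85991668701172)
jig 3172 ((654.572998046875, 63.961822509765625), (390.5979309082031, 354.13006591796875), 76.5511245727539)
top o 50 (np.float64(285.14), np.float64(177.38)) mean [604.4 130.1 131.6] z pct [124.1 133.2 138.9] top [603.3 130.4 137.1]
top b 48 (np.float64(312.0), np.float64(183.75)) mean [583.7  47.  133.9] z pct [129.1 133.6 139.6] top [584.5  47.  137.3]
top k 333 (np.float64(327.26726726726724), np.float64(191.33333333333334)) mean [561.1   1.9 123.1] z pct [ 21.9 119.1 218.8] top [540.9 -29.8 208.2]
block top 1526 87.51102465315853 ((595.069580078125, 44.29198455810547), (240.2083740234375, 103.2663345336914), 76.33463287353516)
jig 3392 ((584.71044921875, 44.21260070800781), (292.0533142089844, 395.7137756347656), 1.4840106964111328)
(array([603.39055034, 129.9811164 , 134.89968974]), [np.float64(0.5821589488816491), np.float64(0.5821589488816427)])
```

View pics/sidecrop.png

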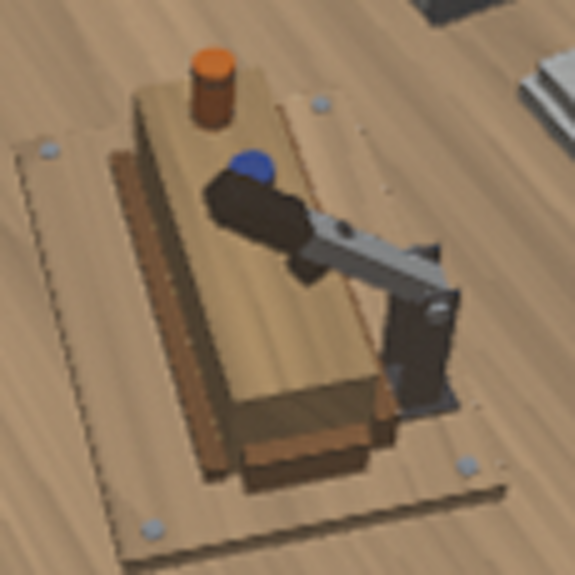

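Orange is at about (604,130) and blue at (584,47), 85 mm apart as they should be, so the jig yaw is about -13.2°. I'll rise and turn the tool to yaw 76.8° first.

>>> {"fn": "apply_moves", "kwargs": {"steps": [[-1, 0, 0, -10, 0, 0, 1], [-1, 0, 0, -10, 0, 0, 1], [-1, 0, 0, -10, 0, 0, 1], [-1, 0, 0, -10, 0, 0, 1], [-1, 0, 0, -10, 0, 0, 1], [-1, 0, 0, -10, 0, 0, 1], [-1, 0, 0, -10, 0, 0, 1], [-1, 0, 0, -10, 0, 0, 1]]}}

```text
time: 0.9
tool_pos: [241.6, 548.9, 311.0]
tcp_rot: [-179.9, 0.0, 116.0]
ft_force: [-0.9, 0.4, 0.1]
finger_gap: -0.0
grip_force: 0.0
```

>>> {"fn": "apply_moves", "kwargs": {"steps": [[-1, 0, 0, 0, 0, 0, 1], [-1, 0, 0, 0, 0, 0, 1], [-1, 0, 0, 0, 0, 0, 1], [-1, 0, 0, 0, 0, 0, 1], [-1, 0, 0, 0, 0, 0, 1], [-1, 0, 0, 0, 0, 0, 1], [-1, 0, 0, 0, 0, 0, 1], [-1, 0, 0, 0, 0, 0, 0.9]]}}

```text
time: 1.7
tool_pos: [241.7, 548.9, 310.6]
tcp_rot: [-180.0, 0.1, 76.5]
ft_force: [-0.4, -0.0, -0.0]
finger_gap: -0.2
grip_force: 0.0
```

```bash
cat >> h.py <<'E'
from scipy.spatial.transform import Rotation as Ro
def toolT(s):
    T=np.eye(4);T[:3,:3]=Ro.from_euler("xyz",s["tcp_rot"],degrees=True).as_matrix();T[:3,3]=s["tool_pos"];return T
def go(s,p): return (toolT(s)[:3,:3].T@(np.array(p)-s["tool_pos"])).round(1)
E
python3 - <<'E'
from bench import r
from h import *
s=r.sense();print(s["time"],s["tool_pos"],s["tcp_rot"],s["joint_pos"].round(1));print(go(s,[560,20,330]),r.snapshot("wrist")["hand_eye"].round(3))
E
```

```text
1.7 [241.66614099 548.89362109 310.62857181] [-1.79982590e+02  6.57964201e-02  7.65306012e+01] [61.3  6.4 78.2 -0.  95.4 74.8]
[-440.2  432.8  -19. ] [[-0.00000e+00 -9.46000e-01 -3.24000e-01  8.36400e+01]
 [ 1.00000e+00 -1.00000e-03  1.00000e-03 -4.30000e-02]
 [-1.00000e-03 -3.24000e-01  9.46000e-01 -1.41788e+02]
 [ 0.00000e+00  0.00000e+00  0.00000e+00  1.00000e+00]]
```

>>> {"fn": "apply_moves", "kwargs": {"steps": [[-1, -27, 27, -1, 0, 0, 0], [-1, -27, 27, -1, 0, 0, 0], [-1, -27, 27, -1, 0, 0, 0], [-1, -27, 27, -1, 0, 0, 0], [-1, -27, 27, -1, 0, 0, 0], [-1, -27, 27, -1, 0, 0, 0], [-1, -27, 27, -1, 0, 0, 0], [-1, -27, 27, -1, 0, 0, 0]]}}

```text
time: 2.55
tool_pos: [402.9, 287.9, 319.0]
tcp_rot: [-180.0, 0.0, 76.8]
ft_force: [0.5, 0.0, 0.1]
finger_gap: 0.0
grip_force: 0.0
```

>>> {"fn": "apply_moves", "kwargs": {"steps": [[-1, -27, 27, -1, 0, 0, 0], [-1, -27, 27, -1, 0, 0, 0], [-1, -27, 27, -1, 0, 0, 0], [-1, -27, 27, -1, 0, 0, 0], [-1, -27, 27, -1, 0, 0, 0], [-1, -27, 27, -1, 0, 0, 0], [-1, -14, 20, -1, 0, 0, 0], [-1, 0, 0, 0, 0, 0, 0]]}}

```text
time: 3.35
tool_pos: [540.3, 73.6, 325.4]
tcp_rot: [-180.0, 0.1, 76.6]
ft_force: [-0.7, 1.4, 0.4]
finger_gap: 0.2
grip_force: 0.0
```

```bash
python3 - <<'E'
from bench import r
from h import *
s=r.sense();c=r.snapshot("wrist");T=toolT(s)@c["hand_eye"]
print(s["time"],s["tool_pos"],s["tcp_rot"])
np.savez("pics/w1.npz",TT=T,**c);cv2.imwrite("pics/w1.png",c["color"])
P=cloud(c,T)
for k in "obk":
    m=mask(c,k);n,l,st,ce=cv2.connectedComponentsWithStats(m.astype(np.uint8))
    for i in range(1,n):
        if st[i,4]>150: Q=P[(l==i)&(c["depth"]>0)];print(k,st[i],ce[i].round(1),Q.mean(0).round(1),np.percentile(Q[:,2],[5,95]).round(1))
E
```

```text
3.35 [540.29751881  73.62510296 325.44569851] [-1.79954580e+02  5.73048779e-02  7.66187642e+01]
o [348 103  22  23 360] [358.3 114.3] [604.7 130.3 131.8] [131.5 134.1]
b [345 175  20  19 300] [354.6 183.7] [584.4  48.8 132.7] [131.9 134.3]
k [478   0  84  22 993] [508.2   7.1] [838.5 214.8  42.6] [ 9.9 83.6]
k [562   0  12  71 661] [567.7  31.3] [1527.7  187.4 -671.7] [-693.1 -651.6]
k [491  77   8  98 475] [495.1 123.8] [835.2  55.1   9.6] [ 2.7 16. ]
k [503  79   8  89 485] [506.5 122.4] [842.6  57.2  26.7] [20.3 33.1]
k [ 499  151   76  161 3032] [530.4 243.9] [ 996.5 -244.  -106.8] [-683.8   64.6]
k [369 201  46  45 836] [392.1 219.7] [635.  -40.8  70.8] [ 22.6 130.7]
k [   0  225   89  122 6911] [ 36.4 274.2] [58.7  7.5 92.8] [ 22.  162.9]
k [   91   239   451   161 39374] [316.7 346.2] [543.   81.8 394.9] [357.1 418.7]
k [543 308  14  92 600] [549.8 352.3] [ 1527.  -1432.   -672.6] [-693.1 -653.1]
```

View pics/w1.png

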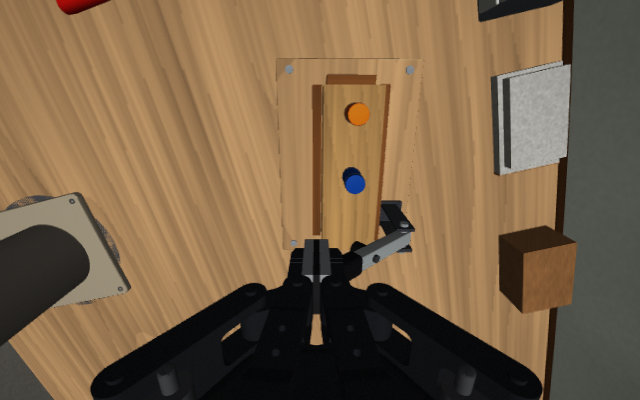

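The wrist view shows orange at (358,114), blue at (354,184) and the clamp half hidden by the fingers at (360,258). The wrist positions agree with the fixed cameras. Next is the clamp angle, fitted from the depth points.

```bash
python3 - <<'E'
from h import *
from bench import r
o=np.array([604.2,130.2]);b=np.array([584.2,47.8]);y=(o-b)/np.linalg.norm(o-b);x=np.array([y[1],-y[0]]);print(np.linalg.norm(o-b),np.degrees(np.arctan2(x[1],x[0])))
h=b+75*x-85*y;print("hinge",h)
for n in("top","side"):
    c=dict(np.load(f"pics/{n}0.npz"));P=cloud(c,c["T"]);P=P[c["depth"]>0]
    q=P[:,:2]-h;a=-q@x;l=q@y;m=(abs(l)<30)&(a>-10)&(a<160)&(P[:,2]>145)&(P[:,2]<260)
    a,z,l=a[m],P[m,2]-112,l[m];print(n,m.sum(),"lat",np.median(l),"a,z at top:",[(int(A),round(float(z[abs(a-A)<5].max()),1)) for A in range(40,140,10) if (abs(a-A)<5).any()])
    # upper face is 11mm (handle) above centreline
    m2=z>60; best=min((np.median(abs(-a[m2]*np.sin(t)+z[m2]*np.cos(t)-11)),t) for t in np.arange(.5,1,.01));print(best)
    t=best[1];print(np.percentile(a*np.cos(t)+z*np.sin(t),[95,100]))
for t in (.6,.7,.8):
    for R in (138,): print(t,h-x*(R*np.cos(t)-11*np.sin(t)),112+R*np.sin(t)+11*np.cos(t))
t0=0
print("down",h-x*138)
s=r.sense();print(s["tool_pos"])
E
```

```text
84.79245249431106 -13.64291477599007
hinge [637.03489118 -52.49194521]
top 238 lat -1.3111807510100078 a,z at top: [(40, 53.0), (50, 68.1), (60, 70.8), (70, 85.1), (80, 92.4), (90, 99.2), (100, 109.5), (110, 113.6), (120, 107.0)]
(np.float64(2.414057254143419), np.float64(0.7100000000000002))
[156.0973352  159.33762282]
side 411 lat -8.72807621587791 a,z at top: [(40, 47.9), (50, 60.0), (60, 66.5), (70, 77.1), (80, 84.7), (90, 95.4), (100, 103.3), (110, 108.1), (120, 106.7)]
(np.float64(2.9933856615660375), np.float64(0.6900000000000002))
[156.12320659 159.08848362]
0.6 [532.38802526 -27.09222048] 198.99935309252135
0.7 [541.35120319 -29.2677491 ] 209.31530489893072
0.8 [551.27042089 -31.67532621] 218.65891434695294
down [502.92861561 -19.94187833]
[539.46746649  75.09418648 325.55839995]
```

>>> {"fn": "apply_moves", "kwargs": {"steps": [[-1, -20, 9, 0, 0, 0, 0], [-1, -20, 9, 0, 0, 0, 0], [-1, -20, 9, 0, 0, 0, 0], [-1, -20, 9, 18, 0, 0, 0], [-1, -21, 9, 18, 0, 0, 0], [-1, 0, 0, 18, 0, 0, 0], [-1, 0, 0, 18, 0, 0, 0], [-1, 0, 0, 18, 0, 0, 0]]}}

```text
time: 4.2
tool_pos: [559.3, -31.2, 235.4]
tcp_rot: [-180.0, -0.0, 76.8]
ft_force: [-0.6, 0.4, -0.0]
finger_gap: -0.2
grip_force: 0.0
```

>>> {"fn": "apply_moves", "kwargs": {"steps": [[-1, 0, -1, 8, 0, 0, 0], [-1, 0, -1, 8, 0, 0, 0], [-1, 0, -2, 5, 0, 0, 0], [-1, 0, -3, 4, 0, 0, 0], [-1, 0, -4, 4, 0, 0, 0], [-1, 0, -4, 4, 0, 0, 0], [-1, 0, -3, 4, 0, 0, 0], [-1, 0, -3, 4, 0, 0, 0]]}}

```text
time: 5.0
tool_pos: [539.3, -27.5, 195.5]
tcp_rot: [180.0, -0.0, 76.7]
ft_force: [-0.3, 0.6, 2.1]
finger_gap: 0.0
grip_force: 0.8
```

```bash
python3 - <<'E'
from h import *
from bench import r
h=np.array([637.0,-52.5]);x=np.array([.9718,-.2359]);y=np.array([.2359,.9718])
s=r.sense();q=s["tool_pos"][:2]-h;print(s["time"],s["tool_pos"],s["tcp_rot"],"d",-q@x,"lat",q@y,s["ft_force"])
c=r.snapshot("side");cv2.imwrite("pics/side1.png",cv2.resize(c["color"][130:280,250:450],None,fx=4,fy=4))
E
```

```text
5.0 [539.25169838 -27.47669946 195.45474687] [ 1.79966878e+02 -7.11827359e-03  7.67334236e+01] d 100.89479611571079 lat 1.258819108256566 [-0.31952339  0.55876326  2.13844786]
```

View pics/side1.png

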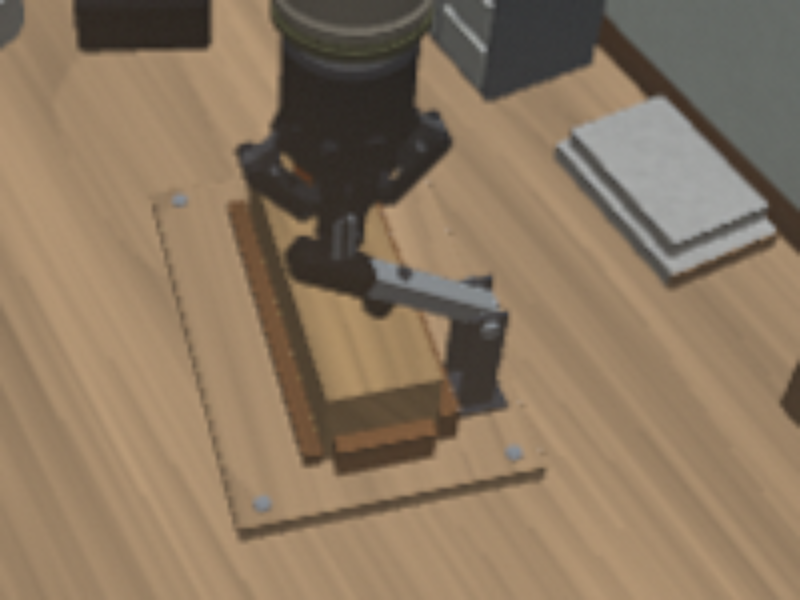

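The picture shows the shut fingertips resting on the sloping handle at about (340,262), with 2 N on the wrist. I'll carry on along the arc.

>>> {"fn": "apply_moves", "kwargs": {"steps": [[-1, 0, -3, 5, 0, 0, 0], [-1, 0, -3, 5, 0, 0, 0], [-1, 0, -2, 5, 0, 0, 0], [-1, 0, -2, 5, 0, 0, 0], [-1, 0, -2, 5, 0, 0, 0], [-1, 0, -2, 5, 0, 0, 0], [-1, 0, -2, 5, 0, 0, 0], [-1, 0, -2, 5, 0, 0, 0]]}}

```text
time: 5.85
tool_pos: [521.7, -23.4, 154.8]
tcp_rot: [-180.0, 0.0, 76.7]
ft_force: [0.4, 0.4, 1.1]
finger_gap: -0.1
grip_force: 0.7
```

>>> {"fn": "apply_moves", "kwargs": {"steps": [[-1, 0, -1, 5, 0, 0, 0], [-1, 0, -1, 5, 0, 0, 0], [-1, 0, -1, 5, 0, 0, 0], [-1, 0, 0, 4, 0, 0, 0], [-1, 0, 0, 4, 0, 0, 0], [-1, 0, 0, 3, 0, 0, 0], [-1, 0, 0, 3, 0, 0, 0], [-1, 0, 0, 1, 0, 0, 0]]}}

```text
time: 6.65
tool_pos: [518.9, -22.7, 124.9]
tcp_rot: [-180.0, 0.0, 76.7]
ft_force: [-1.2, 0.2, 1.9]
finger_gap: 0.3
grip_force: 0.7
```

>>> {"fn": "apply_moves", "kwargs": {"steps": [[-1, 0, 0, 1, 0, 0, 0], [-1, 0, 0, 0.5, 0, 0, 0], [-1, 0, 0, 0.5, 0, 0, 0], [-1, 0, 0, 0.5, 0, 0, 0], [-1, 0, 0, 0, 0, 0, 0], [-1, 0, 0, 0, 0, 0, 0], [-1, 0, 0, 0, 0, 0, 0], [-1, 0, 0, 0, 0, 0, 0]]}}

```text
time: 7.45
tool_pos: [519.1, -22.8, 123.0]
tcp_rot: [180.0, -0.0, 76.7]
ft_force: [-2.3, 0.5, 5.0]
finger_gap: -0.2
grip_force: 2.7
```

>>> {"fn": "apply_moves", "kwargs": {"steps": [[-1, 0, 0, 0.5, 0, 0, 0], [-1, 0, 0, 0.5, 0, 0, 0], [-1, 0, 0, 0, 0, 0, 0], [-1, 0, 0, 0, 0, 0, 0], [-1, 0, 0, 0, 0, 0, 0], [-1, 0, 0, 0, 0, 0, 0], [-1, 0, 0, 0, 0, 0, 0], [-1, 0, 0, 0, 0, 0, 0]]}}

```text
time: 8.25
tool_pos: [519.1, -22.8, 123.0]
tcp_rot: [180.0, 0.0, 76.7]
ft_force: [-7.5, 1.4, 13.2]
finger_gap: -0.4
grip_force: 6.4
```

The stop has been reached: 13 N with no further travel at z = 123. I'll rise, move over the orange gauge and open the gripper.

>>> {"fn": "apply_moves", "kwargs": {"steps": [[-1, 0, 0, -5, 0, 0, 0], [-1, 0, 0, -20, 0, 0, 0], [-1, 0, 0, -30, 0, 0, 0], [-1, 0, 0, -30, 0, 0, 0], [-1, 10, 2, -30, 0, 0, 0], [-1, 20, 6, -25, 0, 0, 0], [1, 25, 7, 0, 0, 0, 0], [1, 25, 7, 0, 0, 0, 0]]}}

```text
time: 9.05
tool_pos: [560.0, 50.7, 263.2]
tcp_rot: [179.8, -0.0, 76.7]
ft_force: [-0.3, -0.5, -1.0]
finger_gap: 28.4
grip_force: 0.0
```

>>> {"fn": "apply_moves", "kwargs": {"steps": [[1, 25, 7, 0, 0, 0, 0], [1, 25, 7, 0, 0, 0, 0], [1, 25, 7, 0, 0, 0, 0], [1, 13, 5, 0, 0, 0, 0], [1, 0, 0, 0, 0, 0, 0], [1, 0, 0, 0, 0, 0, 0], [1, 0, 0, 0, 0, 0, 0], [1, 0, 0, 0, 0, 0, 0]]}}

```text
time: 9.85
tool_pos: [604.1, 128.8, 262.0]
tcp_rot: [180.0, 0.0, 76.7]
ft_force: [-0.3, -0.6, 1.3]
finger_gap: 85.2
grip_force: 0.0
```

```bash
cat > look.py <<'E'
import sys
from h import *
from bench import r
n=sys.argv[1]
s=r.sense();c=r.snapshot("wrist");T=toolT(s)@c["hand_eye"];np.savez(f"pics/{n}.npz",TT=T,**c);cv2.imwrite(f"pics/{n}.png",c["color"])
print(s["time"],s["tool_pos"],s["tcp_rot"],s["finger_gap"],s["ft_force"]);P=cloud(c,T)
for k in "ob":
    m=mask(c,k);k_,l,st,ce=cv2.connectedComponentsWithStats(m.astype(np.uint8))
    for i in range(1,k_):
        if st[i,4]>150:
            M=(l==i)&(c["depth"]>0);Q=P[M];t=M&(P[...,2]>np.percentile(Q[:,2],50)-3)
            cc=cv2.minEnclosingCircle(np.argwhere(t)[:,::-1].astype(np.float32))
            print(k,st[i],"top z",np.median(P[t][:,2]),"mid xy",(P[t].min(0)+P[t].max(0))[:2]/2,"ext",np.ptp(P[t],0),cc, "atz134",atz(c,cc[0],134,T))
E
python3 look.py w2
python3 - <<'E'
from h import *
from bench import r
c=r.snapshot("top");P=cloud(c,c["T"]);P=P[c["depth"]>0]
h=np.array([637.0,-52.5]);x=np.array([.9718,-.2359]);y=np.array([.2359,.9718])
q=P[:,:2]-h;a=-q@x;l=q@y;m=(abs(l)<12)&(a>100)&(a<150)&(P[:,2]>100);print("clamp",m.sum(),np.median(P[m][:,2]))
E
```

```text
9.85 [604.08090191 128.82821432 261.99344266] [1.79983846e+02 6.99930613e-03 7.66739527e+01] 85.1541372691566 [-0.32902029 -0.63922439  1.29219781]
o [304 175  25  23 458] top z 133.03085982817134 mid xy [604.50447379 131.04286262] ext [24.34403767 24.35957272  5.39665404] ((315.7069091796875, 186.05172729492188), 11.998047828674316) atz134 [604.64919783 131.4133063  134.        ]
b [305 249  22  20 347] top z 132.99933107087253 mid xy [584.77905983  48.57688272] ext [23.92308995 24.59537821  4.75390802] ((315.5, 257.9285583496094), 10.70247745513916) atz134 [585.05932809  50.00588799 134.        ]
clamp 125 122.40298409733327
```

View pics/w2.png

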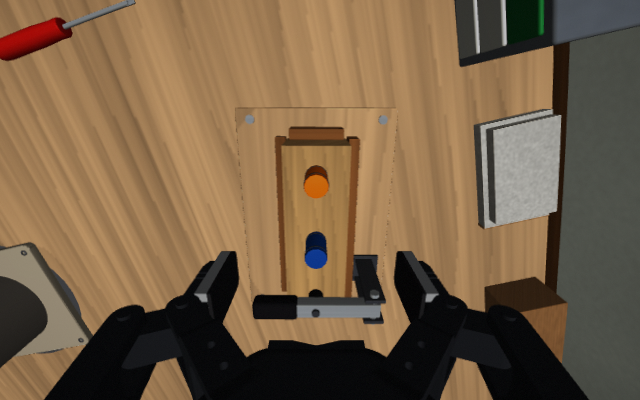

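The wrist view shows the clamp flat across the block (about 250–380, 306). The orange handle at (316,186) is midway between the fingers, which are at 237 and 395. Depth puts the clamp handle at 122.4 mm, so it is down. I'll descend over the gauge, correcting +2 in tool x.

>>> {"fn": "apply_moves", "kwargs": {"steps": [[1, 2, 0, 10, 0, 0, 0], [1, 0, 0, 15, 0, 0, 0], [1, 0, 0, 15, 0, 0, 0], [1, 0, 0, 15, 0, 0, 0], [1, 0, 0, 15, 0, 0, 0], [1, 0, 0, 10, 0, 0, 0], [1, 0, 0, 0, 0, 0, 0], [1, 0, 0, 0, 0, 0, 0]]}}

```text
time: 10.75
tool_pos: [604.7, 131.7, 181.8]
tcp_rot: [-180.0, 0.0, 76.7]
ft_force: [0.3, 0.1, 0.8]
finger_gap: 85.6
grip_force: 0.0
```

```bash
python3 look.py w3
```

```text
10.75 [604.72380968 131.73575818 181.81583534] [-1.79994020e+02  1.63317917e-03  7.67345905e+01] 85.63257610981955 [0.29269017 0.08738235 0.77762606]
o [299 205  34  31 806] top z 133.11915407819117 mid xy [604.66963455 130.94730292] ext [24.53847034 24.44987748  4.47403647] ((316.0, 220.0), 16.278919219970703) atz134 [604.91453322 132.00243575 134.        ]
b [302 300  28  24 546] top z 133.1207582805839 mid xy [584.58271261  48.421292  ] ext [24.38284076 24.54678224  4.20663884] ((315.5, 311.0), 14.080227851867676) atz134 [585.17318851  50.28066294 134.        ]
```

>>> {"fn": "apply_moves", "kwargs": {"steps": [[1, 0, 0, 12, 0, 0, 0], [1, 0, 0, 15, 0, 0, 0], [1, 0, 0, 15, 0, 0, 0], [1, 0, 0, 15, 0, 0, 0], [1, 0, 0, 15, 0, 0, 0], [1, 0, 0, 10, 0, 0, 0], [1, 0, 0, 2, 0, 0, 0], [1, 0, 0, 0, 0, 0, 0]]}}

```text
time: 11.6
tool_pos: [604.5, 131.7, 97.3]
tcp_rot: [-180.0, 0.0, 76.7]
ft_force: [0.2, -0.7, -0.0]
finger_gap: 85.6
grip_force: 0.0
```

>>> {"fn": "apply_moves", "kwargs": {"steps": [[-0.3, 0, 0, 0, 0, 0, 0], [-0.3, 0, 0, 0, 0, 0, 0], [-0.3, 0, 0, 0, 0, 0, 0], [-0.3, 0, 0, 0, 0, 0, 0], [-0.35, 0, 0, 0, 0, 0, 0], [-0.4, 0, 0, 0, 0, 0, 0], [-0.45, 0, 0, 0, 0, 0, 0], [-0.45, 0, 0, 0, 0, 0, 0]], "squeeze": 20}}

```text
time: 12.4
tool_pos: [604.7, 131.8, 98.1]
tcp_rot: [180.0, -0.0, 76.7]
ft_force: [-1.3, -0.4, 1.7]
finger_gap: 25.6
grip_force: 19.6
```

>>> {"fn": "apply_moves", "kwargs": {"steps": [[-1, 0, 0, 0, 0, 0, 0], [-1, 0, 0, 0, 0, 0, 0], [-1, 0, 0, 0, 0, 0, 0], [-1, 0, 0, 0, 0, 0, 0], [-1, 0, 0, -0.5, 0, 0, 0], [-1, 0, 0, -0.5, 0, 0, 0], [-1, 0, 0, -0.5, 0, 0, 0], [-1, 0, 0, -0.5, 0, 0, 0]], "squeeze": 40}}

```text
time: 13.2
tool_pos: [604.5, 131.6, 99.3]
tcp_rot: [-180.0, 0.0, 76.7]
ft_force: [-0.8, -0.5, -1.4]
finger_gap: 25.0
grip_force: 39.3
```

```bash
python3 - <<'E'
from bench import r
for i in range(4):
    s=r.sense();r.snapshot("side");print(s["tool_pos"].round(2),s["tcp_rot"].round(2),s["ft_force"].round(1),s["wrist_torque"].round(3),s["grip_force"])
E
```

```text
[604.46 131.63  99.34] [-1.7997e+02  2.0000e-02  7.6730e+01] [-0.8 -0.5 -1.4] [-0.001  0.013  0.007] 39.26971614360809
[604.56 131.66  99.54] [-1.7998e+02  1.0000e-02  7.6730e+01] [ 0.8 -0.2 -0.8] [-0.032 -0.009 -0.015] 39.27021145820618
[604.64 131.68  99.63] [-179.99    0.     76.73] [ 0.9 -0.1 -0.8] [-0.014 -0.023  0.014] 39.27056550979614
[604.64 131.67  99.66] [-1.7999e+02  1.0000e-02  7.6730e+01] [ 0.2  0.5 -1.5] [-0.033 -0.012  0.004] 39.27019536495209
```

Lateral forces and moments are near zero, and the pull matches the gauge's weight. I'll draw it up slowly.

>>> {"fn": "apply_moves", "kwargs": {"steps": [[-1, 0, 0, -1, 0, 0, 0], [-1, 0, 0, -1, 0, 0, 0], [-1, 0, 0, -1, 0, 0, 0], [-1, 0, 0, -1, 0, 0, 0], [-1, 0, 0, -1, 0, 0, 0], [-1, 0, 0, -1, 0, 0, 0], [-1, 0, 0, -1, 0, 0, 0], [-1, 0, 0, -1, 0, 0, 0]]}}

```text
time: 14.2
tool_pos: [604.7, 131.7, 107.9]
tcp_rot: [-180.0, 0.0, 76.7]
ft_force: [-0.1, 0.9, -2.1]
finger_gap: 25.1
grip_force: 39.3
```

>>> {"fn": "apply_moves", "kwargs": {"steps": [[-1, 0, 0, -1, 0, 0, 0], [-1, 0, 0, -1, 0, 0, 0], [-1, 0, 0, -1, 0, 0, 0], [-1, 0, 0, -1, 0, 0, 0], [-1, 0, 0, -1, 0, 0, 0], [-1, 0, 0, -1, 0, 0, 0], [-1, 0, 0, -1, 0, 0, 0], [-1, 0, 0, -1, 0, 0, 0]]}}

```text
time: 15.0
tool_pos: [604.7, 131.7, 115.8]
tcp_rot: [-180.0, 0.0, 76.7]
ft_force: [0.6, -0.3, -2.2]
finger_gap: 25.0
grip_force: 39.3
```

```bash
python3 - <<'E'
from bench import r
for i in range(3):
    s=r.sense();r.snapshot("side");print(s["time"],s["tool_pos"].round(2),s["tcp_rot"].round(2),s["ft_force"].round(1),s["wrist_torque"].round(3),s["grip_force"])
E
```

```text
15.0 [604.68 131.72 115.85] [-180.      0.     76.73] [ 0.6 -0.3 -2.2] [-0.025 -0.003  0.003] 39.27578866481781
15.05 [604.79 131.74 116.07] [ 1.7999e+02 -1.0000e-02  7.6730e+01] [ 0.2 -0.6 -1.2] [0.043 0.011 0.013] 39.275649189949036
15.1 [604.82 131.73 116.03] [ 1.7998e+02 -1.0000e-02  7.6730e+01] [-0.1 -0.6 -1.4] [-0.052 -0.002  0.004] 39.27629828453064
```

>>> {"fn": "apply_moves", "kwargs": {"steps": [[-1, 0, 0, -1, 0, 0, 0], [-1, 0, 0, -1, 0, 0, 0], [-1, 0, 0, -1, 0, 0, 0], [-1, 0, 0, -1, 0, 0, 0], [-1, 0, 0, -1, 0, 0, 0], [-1, 0, 0, -1, 0, 0, 0], [-1, 0, 0, -1, 0, 0, 0], [-1, 0, 0, -1, 0, 0, 0]]}}

```text
time: 15.95
tool_pos: [604.7, 131.7, 123.9]
tcp_rot: [180.0, -0.0, 76.7]
ft_force: [0.7, 0.4, -1.3]
finger_gap: 24.6
grip_force: 39.3
```

>>> {"fn": "apply_moves", "kwargs": {"steps": [[-1, 0, 0, -1, 0, 0, 0], [-1, 0, 0, -1, 0, 0, 0], [-1, 0, 0, -1, 0, 0, 0], [-1, 0, 0, -1, 0, 0, 0], [-1, 0, 0, -1, 0, 0, 0], [-1, 0, 0, -1, 0, 0, 0], [-1, 0, 0, -1, 0, 0, 0], [-1, 0, 0, -1, 0, 0, 0]]}}

```text
time: 16.75
tool_pos: [604.7, 131.7, 131.9]
tcp_rot: [180.0, 0.0, 76.7]
ft_force: [0.6, -0.1, -1.8]
finger_gap: 24.8
grip_force: 39.3
```

>>> {"fn": "apply_moves", "kwargs": {"steps": [[-1, 0, 0, -1, 0, 0, 0], [-1, 0, 0, -1, 0, 0, 0], [-1, 0, 0, 0, 0, 0, 0], [-1, 0, 0, 0, 0, 0, 0], [-1, 0, 0, 0, 0, 0, 0], [-1, 0, 0, 0, 0, 0, 0], [-1, 0, 0, 0, 0, 0, 0], [-1, 0, 0, 0, 0, 0, 0]]}}

```text
time: 17.55
tool_pos: [604.7, 131.7, 133.7]
tcp_rot: [-180.0, 0.0, 76.7]
ft_force: [-0.3, -1.0, -0.8]
finger_gap: 24.9
grip_force: 39.3
```

```bash
python3 look.py w4; python3 - <<'E'
from h import *
from bench import r
c=r.snapshot("side");a=cv2.resize(c["color"][130:250,280:400],None,fx=4,fy=4,interpolation=cv2.INTER_CUBIC)
P=cloud(c,c["T"]);m=mask(c,"o");m[:130]=0;print(np.argwhere(m).mean(0),P[m].mean(0),np.percentile(P[m][:,2],[5,95]))
w=cv2.imread("pics/w4.png")[200:400,220:420];b=cv2.resize(w,(480,480));cv2.imwrite("pics/fin.png",cv2.resize(np.hstack([a,b]),(800,400)))
h=np.array([637.0,-52.5]);x=np.array([.9718,-.2359]);y=np.array([.2359,.9718])
c=r.snapshot("top");P=cloud(c,c["T"]);P=P[c["depth"]>0];q=P[:,:2]-h;A=-q@x;l=q@y;m=(abs(l)<12)&(A>100)&(A<150)&(P[:,2]>100);print("clamp",m.sum(),np.median(P[m][:,2]))
s=r.sense();print(s["tool_pos"],s["ft_force"],s["wrist_torque"])
E
```

```text
17.55 [604.66171546 131.74345301 133.74679697] [-1.79996501e+02  4.90633883e-05  7.67373955e+01] 24.93072083951471 [-0.26059519 -1.02280166 -0.82615346]
o [ 289  271   55   45 1883] top z 168.69834126406738 mid xy [604.46495378 130.17656001] ext [25.34441168 26.01108682  4.13433851] ((316.0, 291.5), 27.004728317260742) atz134 [598.6572501  105.99150575 134.        ]
[152.87878788 327.90909091] [592.08307258 109.08095564 190.75868112] [166.15246182 171.34797177]
clamp 126 122.4766209849389
[604.70061285 131.70700098 133.79149614] [ 0.86850635  0.75873003 -1.86929807] [-0.02273888  0.01705305  0.01046808]
```

View pics/fin.png

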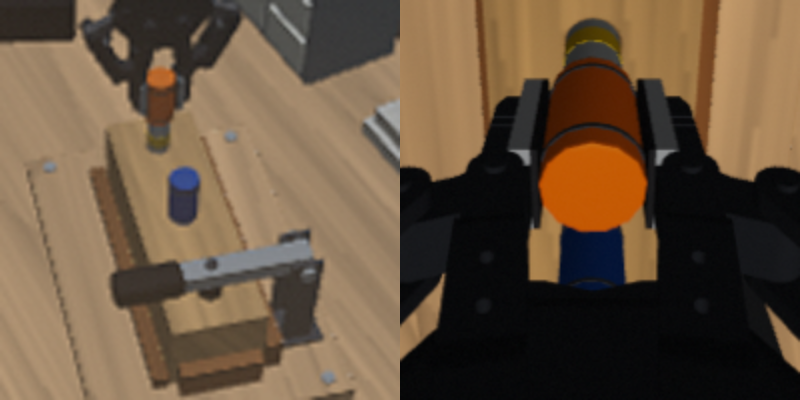

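The side view (left) shows the orange gauge raised, with the yellow band at about (157,140) and a strip of steel below it. Blue is home at (184,195) and the clamp is down. The wrist view (right) shows the gauge upright, with the band and bare shaft clear of the wood at (593,35). The handle top rose from 133.0 to 168.7 mm, about 36 mm.

```bash
python3 -c "
from bench import r
print(r.hand_in())"
```

```text
the job is handed in; nothing more can be done
None
```

The job is handed in at about 18 s: the clamp is fully down, and the orange gauge is drawn up about 36 mm and held still and upright, with its yellow band clear of the wood and its tip still in the bore; the blue gauge is still home.

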